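Slide the top serving board off the pile onto the deck

TASK

The top board of the pile carries a bowl of sweets: slide it sideways off the pile onto the serving deck between the guides, on until you feel it press against the orange spring stop, gently, and leave it resting against the stop. Slide it, never lift it; do not touch the bowl, which must ride along standing on the board. The two boards below must stay where they are, and everything else is left alone.

Things in the scene. Friction and masses are not known exactly. Their poses are not given: they have to be found in the camera images.
- stand: Pale wooden serving stand fixed to the counter, 170 x 410 mm. Origin on the counter; its +y axis points from the pile of boards to the raised serving deck, x across, z up. The pile stands on a plinth (top 30 mm up) centred 90 mm on the -y side of the origin.
- deck (a point): Point on the serving deck's flat top, 90 mm on the +y side of the stand's origin, 52 mm above the counter (2 mm below the top board's underside); axes as the stand's. The deck runs from y = -5 to 215 mm in the stand's frame. Steel guides on it, 16 mm high, stand 158 mm apart inside, flared at the mouth (y = -5 to 45 mm).
- fence: Steel fence across the far end of the deck, 170 x 12 mm, 45 mm high; origin on the deck at the middle of its face towards the pile (y = 203 mm in the stand's frame), axes as the stand's. It carries the orange spring stop pad, 70 mm wide, 2 to 19 mm above the deck, on two screwed rods.
- stop_zone (a point): Point on the deck 53 mm in front of the fence: the nearest the stop pad's face can be. The rods are set differently each day: the face is 0 to 30 mm beyond this point along +y, not measured, so feel for it. The pad yields 0.5 mm per N, 12 mm at most. Pressed home means 3 N or more on the pad for a moment; above 18 N damages it. Friction of the sliding board comes on top.
- board_top: Top serving board of the pile, dark wood, 150 x 150 x 12 mm, about 0.3 kg, loose; carries the bowl. Origin: centre of its underside, z up, sides along x and y. At the start it lies on the pile, 54 mm above the counter, up to 4 mm and 0.05 rad off true to the stand. Pushing it with the bowl against friction takes about 1 to 6 N.
- board_mid: Middle board of the pile, green plastic, 150 x 150 x 12 mm, loose, not aligned exactly with the others (may stick out up to 8 mm from under the top one). Origin: centre of its underside, 42 mm above the counter.
- board_low: Bottom board of the pile, mid-brown wood, same size, loose. Origin: centre of its underside, 30 mm above the counter.
- bowl: Small white bowl of sweets standing loose on the top board, foot 48 mm and rim 84 mm across, 45 mm high, about 0.18 kg. Origin: centre of its foot. It stands near the board's middle, somewhat towards the deck.
- mug: White mug, 80 mm wide, 95 mm high, on the counter beside the stand. Leave alone. Origin: centre of its foot.
- jar: Amber jar with white cap, 64 mm wide, 100 mm high, on the counter beside the stand. Leave alone. Origin: centre of its foot.
- carton: Blue juice carton, 70 x 70 x 208 mm, standing at the counter's back or side. Leave alone. Origin: centre of its foot.
- tumblers: Nested plastic tumblers (green, red, orange), 74 mm wide, 129 mm high, standing at the counter's back or side. Leave alone. Origin: centre of the foot.
- teabox: Green tea box, 80 x 130 x 70 mm, standing at the counter's back or side. Leave alone. Origin: centre of its underside.
- stirrers: Steel beaker of black stirrers, 68 mm wide, 130 mm high, standing at the counter's back or side. Leave alone. Origin: centre of its foot.
- spoon: Spoon lying on the counter at the robot's left. Leave alone. Origin: underside, near its middle.
Mind the look-alikes: they are no part of the job. Leave any yellow look-alike of the board_top alone.

How it is judged:
On the way, in this order (a step that is already met when the one before it is completed fails the run):
1. the top board lies wholly on the deck, off the pile (y of board_top in the frame of stand above 0.072 m and z of board_top in the frame of stand below 0.0545 m).
2. the board is pressed home against the stop pad with 3 N or more (contact force between board_top and fence above 3 N), for 0.15 s.
At the end, for the whole second after the job is handed in: Board flat on the deck between the guides, left resting against the stop pad (centre 69 to 118 mm along the stand's +y, within 8 mm of its middle line); bowl upright on it within 50 mm of its centre, both at rest; lower boards within 8 mm of their start (y of board_top in the frame of stand between 0.069 and 0.118 m and x of board_top in the frame of stand between -0.008 and 0.008 m and z of board_top in the frame of stand between 0.049 and 0.0545 m and angle between board_top's own z axis and vertical below 0.04 rad and angle between bowl's own z axis and vertical below 0.06 rad and z of bowl in the frame of board_top between 0.009 and 0.015 m and horizontal distance between bowl and board_top below 0.05 m and linear speed of each of board_top, bowl below 0.01 m/s and distance of each of board_mid, board_low from where it was at the start of the episode below 0.008 m and contact force between board_top and fence above 0.1 N); the robot touches nothing.
It fails at once if the stop pad is pressed with more than 18 N (contact force between board_top and fence above 18 N).
It fails at once if the middle or bottom board is moved more than 8 mm (distance of any of board_mid, board_low from where it was at the start of the episode above 0.008 m).
It fails at once if the top board is lifted (its underside more than 8 mm above where it lay) or tipped more than 0.15 rad (z of board_top in the frame of stand above 0.062 m or angle between board_top's own z axis and vertical above 0.15 rad).
It fails at once if the bowl is touched by the robot or tips more than 0.3 rad (contact force between any of the fingers, the arm and bowl above 0.5 N or angle between bowl's own z axis and vertical above 0.3 rad).
It fails at once if a bystander is moved more than 15 mm (distance of any of mug, jar, carton, tumblers, teabox, stirrers, spoon from where it was at the start of the episode above 0.015 m).
It also fails if it takes over 58 s, if anything falls off the work surface, if the arm or the gripper's body presses on something with over 40 N, if the wrist force passes 120 N, or if a joint passes its speed limit or range.

ROBOT

A 6-joint arm with a two-finger parallel gripper is mounted at the origin on the work surface. World frame = base frame: x ahead of the robot, y to its left, z up, the work surface at z = 0. Lengths are in m, angles in rad, forces in N, time in s.
With the tool pointing down it reaches from about 0.25 to 0.8 m from the base axis. Payload 8.5 kg.
Tool frame: the origin (TCP) lies at the very end of the fingers, on their centre line; the grasp point (between the pads) lies tcp_to_grasp behind it (tcp_to_grasp is the distance from the TCP to the grasp point, in m); z points along the fingers, y is the direction in which the jaws open and shut (so a half turn about z gives the same grasp; the last joint's range is limited). The gripper opens to 85 mm and grips with 20 to 120 N. Pads are 22 mm wide; open, the fingers measure 114 mm over their backs; the gripper's body (76 mm by 85 mm) begins 54 mm behind the grasp point. The pads swing forward as they close: fully open they stand 13 mm farther back than shut.
Start: joints at [1.15, 0.238, -0.013, 1.319, 0, 1.571], TCP at [0.214, 0.479, 0.231] pointing down, gripper open.
Joint ranges: [-2.66, 2.66], [-1.03, 1.9], [-1.14, 1.46], [-1.82, 2.27], [-1.45, 1.34], [-3.14, 3.14]. Speed limits (rad/s): [2.22, 2.22, 2.79, 3.14, 3.14, 3.14].

INTERFACE

Orientations are given as a unit quaternion [x, y, z, w].
In Python, from bench import * gives the robot as it stands.
- The arm moves only by the tool carry_out, never from a script. Its argument "steps" is a list of rows, each an object with "slide": the shift along the tool's x, y, z in mm, a list of three; "turn": the turn about the tool's z in rad. In form: [{"slide": [dx, dy, dz], "turn": turn}, ...]. A call has 1 to 8 rows; each row is the pose to reach, as a shift and turn from the pose measured when the call began, along the tool's axes at that moment; what a row does not reach only later rows make up. A row lasts 1/10 s, in which the tool goes at most 50 mm and 8.59 degrees, less where a joint would pass 70% of its speed; a pose out of reach is approached as far as the arm can. A call with a gripper value outside its range is refused whole. "hand" is the opening, from 0 (shut) to 1 (fully open), set as the call begins (left out, the last holds). The fingers move at their own pace and stop on an object; "force" is the grip in N (left out, the last holds). Time passes only in rows, so rows that repeat a pose let the fingers close. It gives the time, the measured TCP pose, the force and the opening at its end, in the units of the state.
- state(): the state, without advancing time (a new reading comes with each control period).
- get_image(name): name is "scene" or "top"; returns the picture (420x560x3 uint8, red, green, blue); there is no depth.
- get_calibration(name): a dict with "intrinsics" (3x3 intrinsics, pixels), "k1" (the pictures are not rectified: a ray, as slopes to the right and down, at radius r is drawn at 1 + k1 r^2 times it, then the intrinsics apply), "eye" and "attitude" of the camera in the world. Camera axes: x right, y up, looking along -z (the intrinsics and any distortion apply to the point x, -y, -z); pixel columns grow to the right and rows downward; lengths in m; the calibration is good to about 2 mm. A picture is of the moment at which its call begins. get_calibration takes no time and is no camera call.
- job_done(): hands the job in, once; it reports no verdict.
Trained networks look in the newest picture that a camera, given by its name, has taken for a name from the list of things; names that differ only in an ending like _2 or _b are one class to them, and where a whole thing is asked for, a point or a joint stands for the part that bears it (a point fixed in the world has none). Each returns a list of dicts, best first, with "confidence" (0 to 1); they miss things now and then, are a little off and sometimes report something else, mostly with a low value. They report only what shows in the picture. A call takes as long as a camera call. They do not tell look-alikes from the thing itself.
- masks_of(camera, label): "pixels" (420x560 bool, what is visible of it).
- place_of(camera, label): "location" ([x, y, z] in m, in the coordinates of the camera as it stood for that picture, good to about 4 mm: a listed point, or the origin of a listed thing).
The state is a dict: "time_s": time; "joint_positions": joint angles; "joint_vel": joint speeds; "joint_efforts": joint torques, N m; "eef_pos": TCP position; "ee_rot": TCP orientation; "force": force on the tool from outside, world axes, zero at the start; "moment": the same for the moment, N m; "opening": finger opening in m.
Only numpy, scipy, OpenCV 4.12 (cv2) and the standard library are available. Lean on these libraries where they do the work, as an engineer would, in place of code of your own. Each camera call takes 0.05 s, during which the arm holds its last target.

## Working session

There is one attempt and no reset: what is moved stays moved. The work goes in short steps, Python scripts to look and compute and a tool call to move; the robot and the scene stay as the last step left them, time stands still between calls to the robot, and variables do not carry over. Pictures are saved under pics/ and viewed, and the job is handed in when it is done.

Besides the shell and the picture viewer there is one more tool, called by a JSON object that holds its "name" and its "arguments". carry_out: Moves the arm, as the interface text tells. Its arguments: {"type":"object","properties":{"steps":{"type":"array"},"hand":{"type":"number"},"force":{"type":"number"}},"required":["steps"]}

```bash
mkdir -p pics; ls; cat > h.py <<'E'
from bench import *
import numpy as np, cv2
from scipy.spatial.transform import Rotation as R
def snap(n,f):
    im=get_image(n); cv2.imwrite('pics/'+f,cv2.cvtColor(im,cv2.COLOR_RGB2BGR)); return im
def cam(n):
    c=get_calibration(n); K=np.array(c['intrinsics']); a=np.array(c['attitude'])
    A=R.from_quat(a).as_matrix() if a.size==4 else a.reshape(3,3)
    return K,c['k1'],np.array(c['eye']),A
def proj(n,P):
    K,k,e,A=cam(n); p=(np.atleast_2d(P)-e)@A; s=np.c_[p[:,0],-p[:,1]]/(-p[:,2:3])
    r2=(s**2).sum(1,keepdims=True); s=s*(1+k*r2); return s*[K[0,0],K[1,1]]+[K[0,2],K[1,2]]
def ray(n,uv,z):
    K,k,e,A=cam(n); d=(np.atleast_2d(uv)-[K[0,2],K[1,2]])/[K[0,0],K[1,1]]
    s=d.copy()
    for _ in range(20): s=d/(1+k*(s**2).sum(1,keepdims=True))
    D=np.c_[s[:,0],-s[:,1],-np.ones(len(s))]@A.T
    return e+D*((z-e[2])/D[:,2:3])
def place(n,l):
    K,k,e,A=cam(n); return [(round(d['confidence'],2),np.round(e+A@np.array(d['location']),4)) for d in place_of(n,l)]
E
python3 - <<'E'
from h import *
s=state(); print({k:np.round(v,3) for k,v in s.items()})
for n in('scene','top'):
    snap(n,n+'0.png'); print(n,get_calibration(n))
    for l in ['stand','deck','fence','stop_zone','board_top','board_mid','board_low','bowl','mug','jar']: print(l,place(n,l)[:3])
E
```

```text
pics
{'time_s': np.float64(0.0), 'joint_positions': array([ 1.15 ,  0.239, -0.014,  1.319,  0.   ,  1.571]), 'joint_vel': array([0.001, 0.   , 0.   , 0.   , 0.   , 0.   ]), 'joint_efforts': array([-2.0000e-03, -5.3877e+01,  3.4644e+01,  1.8000e-02, -0.0000e+00,
        0.0000e+00]), 'eef_pos': array([0.214, 0.479, 0.231]), 'ee_rot': array([ 0.209,  0.978, -0.001, -0.   ]), 'force': array([ 1.092, -0.275, -0.346]), 'moment': array([-0.02 ,  0.051, -0.039]), 'opening': np.float64(0.085)}
scene {'intrinsics': array([[388.62074061,   0.        , 280.43122187],
       [  0.        , 388.62074061, 207.19730909],
       [  0.        ,   0.        ,   1.        ]]), 'k1': -0.0190049001285844, 'eye': array([ 0.99227813, -0.61301007,  0.93315705]), 'attitude': array([0.33525742, 0.09509335, 0.27747084, 0.89530422])}
stand [(0.71, array([0.5039, 0.0516, 0.0027]))]
deck [(0.65, array([0.5107, 0.1388, 0.0544]))]
fence [(0.95, array([0.5091, 0.2526, 0.0493])), (0.58, array([ 0.7633, -0.2677,  0.0025]))]
stop_zone [(0.55, array([0.513 , 0.1958, 0.055 ])), (0.42, array([0.6061, 0.4252, 0.003 ]))]
bo
[... 577 characters left out ...]
71033705, -0.7027551 ])}
stand [(0.74, array([0.5085, 0.053 , 0.0038]))]
deck [(0.7, array([0.5107, 0.1414, 0.054 ])), (0.68, array([ 0.761 , -0.2717,  0.0046]))]
fence [(0.94, array([0.5143, 0.2514, 0.053 ])), (0.21, array([ 0.6277, -0.0342, -0.001 ]))]
stop_zone [(0.78, array([0.5138, 0.204 , 0.0579])), (0.29, array([0.5067, 0.0553, 0.0046]))]
board_top [(0.89, array([ 0.3906, -0.2826,  0.0014])), (0.72, array([ 0.5   , -0.0382,  0.061 ])), (0.7, array([0.5063, 0.0566, 0.0027]))]
board_mid [(0.4, array([ 0.5124, -0.0328,  0.0702]))]
board_low []
bowl [(0.86, array([ 0.5072, -0.0346,  0.07  ])), (0.37, array([0.5144, 0.1441, 0.0542]))]
mug []
jar [(0.75, array([ 0.6277, -0.0306,  0.0026]))]
```

```bash
python3 - <<'E'
import cv2
a=cv2.imread('pics/scene0.png');b=cv2.imread('pics/top0.png')
cv2.imwrite('pics/s0c.png',cv2.resize(a[80:320,130:430],None,fx=2.5,fy=2.5,interpolation=cv2.INTER_CUBIC))
cv2.imwrite('pics/t0c.png',cv2.resize(b[120:290,150:370],None,fx=3.5,fy=3.5,interpolation=cv2.INTER_CUBIC))
E
```

```text
(no output)
```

View pics/scene0.png

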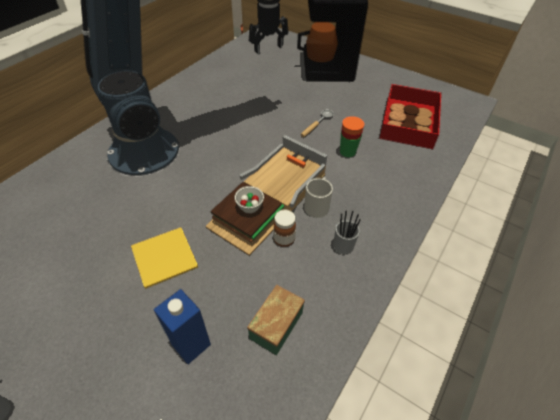

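View pics/top0.png

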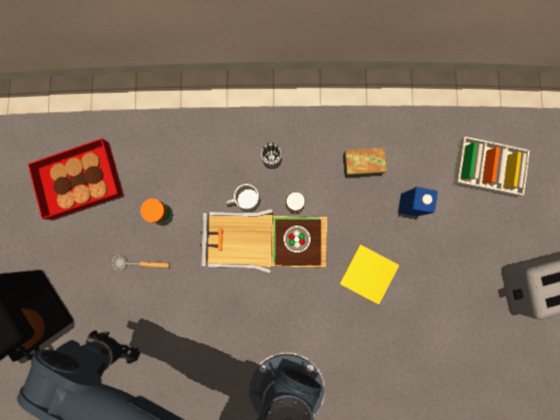

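View pics/s0c.png

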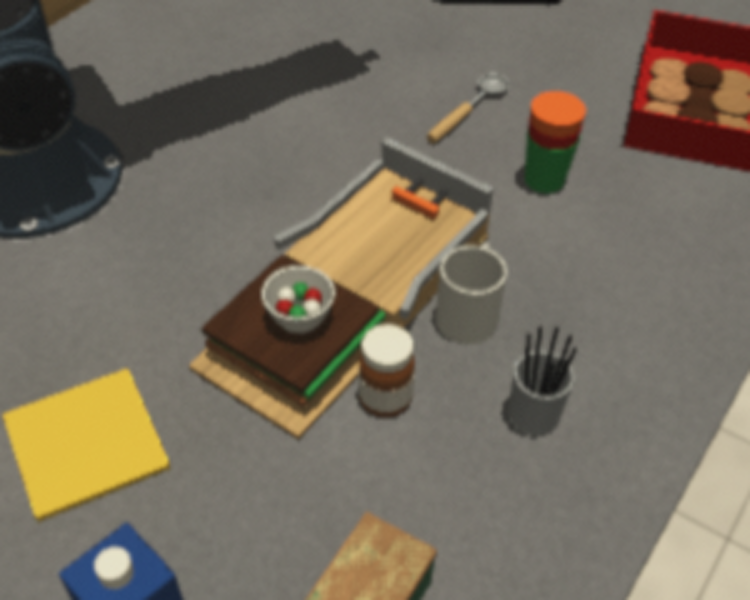

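View pics/t0c.png

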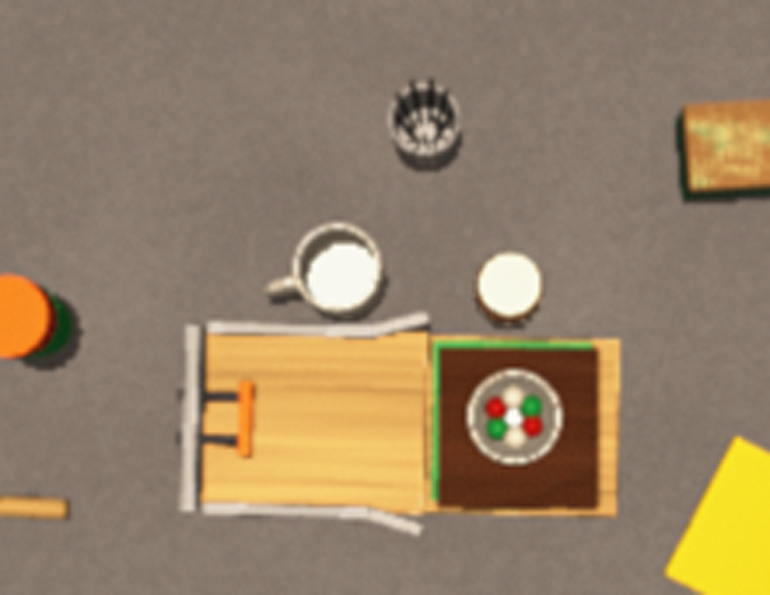

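Dark board carrying the bowl: top picture about (297,242); the bowl sits at (297,239). That is the target, since it lies on the pile with a bowl on it. The yellow square at (370,274) lies bare on the counter and is the look-alike. The stand's +y runs to the left in the top view, close to world +y. The fence is at (204,239) and the orange pad at (220,239).

```bash
python3 - <<'E'
from h import *
import bench; print([x for x in dir(bench) if not x.startswith('_')]); 
try: print(tcp_to_grasp)
except Exception as e: print(e)
im=cv2.imread('pics/top0.png').astype(int); b,g,r=[im[...,i] for i in range(3)]
reg=np.zeros(im.shape[:2],bool); reg[205:280,195:335]=1
hsv=cv2.cvtColor(im.astype(np.uint8),cv2.COLOR_BGR2HSV)
dark=((im.sum(2)<190)&reg).astype(np.uint8)
n,l,st,c=cv2.connectedComponentsWithStats(dark); 
for i in range(1,n):
    if st[i,4]>200: print(st[i],c[i])
i=1+np.argmax(st[1:,4]); m=(l==i).astype(np.uint8)
cs,_=cv2.findContours(m,cv2.RETR_EXTERNAL,cv2.CHAIN_APPROX_NONE)
ct=max(cs,key=cv2.contourArea)[:,0,:].astype(float)
def fit(pts,z):
    w=ray('top',pts,z)[:,:2]; rct=cv2.minAreaRect((w*1000).astype(np.float32)); return rct
print('dark',fit(ct,0.066), 'px',ct.min(0),ct.max(0))
wood=((hsv[...,0]>8)&(hsv[...,0]<25)&(hsv[...,1]>90)&(im.sum(2)>250)&reg)
ys,xs=np.where(wood); print('wood',xs.min(),xs.max(),ys.min(),ys.max())
org=((r>180)&(g<130)&(b<80)&(np.arange(560)[None]<232)&reg); ys,xs=np.where(org); print('pad px',xs.min(),xs.max(),ys.min(),ys.max(), ray('top',[[xs.max()+.5,ys.mean()],[xs.min()-.5,ys.mean()]],0.071))
# predicted projection given stand guess
E
```

```text
['IKError', 'get_calibration', 'get_image', 'job_done', 'masks_of', 'place_of', 'state', 'tcp_to_grasp']
0.0187
[ 276  220   44   45 1326] [298.00301659 243.43288084]
dark ((499.8836669921875, -39.626800537109375), (140.3477020263672, 143.0341796875), 89.34620666503906) px [276. 220.] [319. 264.]
wood 207 327 205 267
pad px 217 222 230 250 [[0.50980078 0.20429559 0.071     ]
 [0.50996283 0.22390923 0.071     ]]
```

```bash
cat > ov.py <<'E'
from h import *
def rect(c,yaw,x0,x1,y0,y1,z):
    P=np.array([[x0,y0],[x1,y0],[x1,y1],[x0,y1]]); co,s=np.cos(yaw),np.sin(yaw)
    return np.c_[P@np.array([[co,s],[-s,co]])+c, np.full(4,z)]
def overlay(n,src,dst,box,f,rects):
    im=cv2.imread(src)[box[1]:box[3],box[0]:box[2]]; im=cv2.resize(im,None,fx=f,fy=f,interpolation=cv2.INTER_CUBIC)
    for P,col in rects:
        D=np.concatenate([np.linspace(P[i],P[(i+1)%4],12) for i in range(4)])
        uv=((proj(n,D)-[box[0],box[1]]+.5)*f).astype(np.int32); cv2.polylines(im,[uv],True,col,1)
    cv2.imwrite(dst,im)
E
python3 - <<'E'
from ov import *
c=np.array([.5085,.0525]);y=-0.02
rs=[(rect(c,y,-.085,.085,-.205,.205,.03),(255,0,0)),(rect(c,y,-.079,.079,-.005,.203,.068),(255,0,255)),(rect(c,y,-.085,.085,.203,.215,.097),(255,255,0)),
(rect(np.array([.4999,-.0396]),-.011,-.075,.075,-.075,.075,.066),(0,255,255))]
overlay('top','pics/top0.png','pics/ov_t.png',(185,200,345,280),5,rs)
overlay('scene','pics/scene0.png','pics/ov_s.png',(200,130,360,260),5,rs)
E
```

```text
(no output)
```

View pics/ov_t.png

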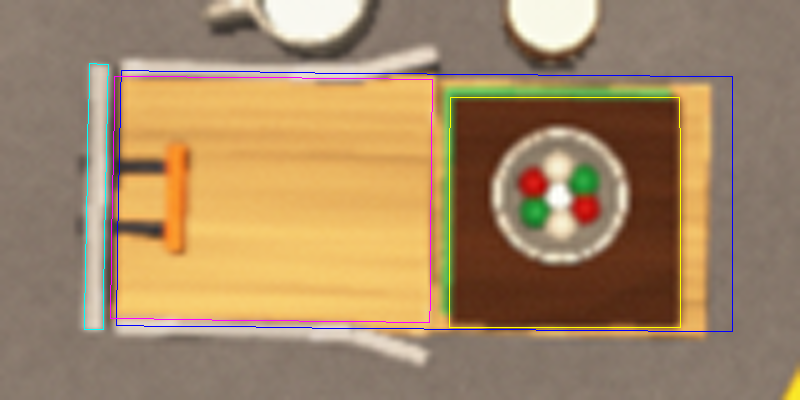

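View pics/ov_s.png

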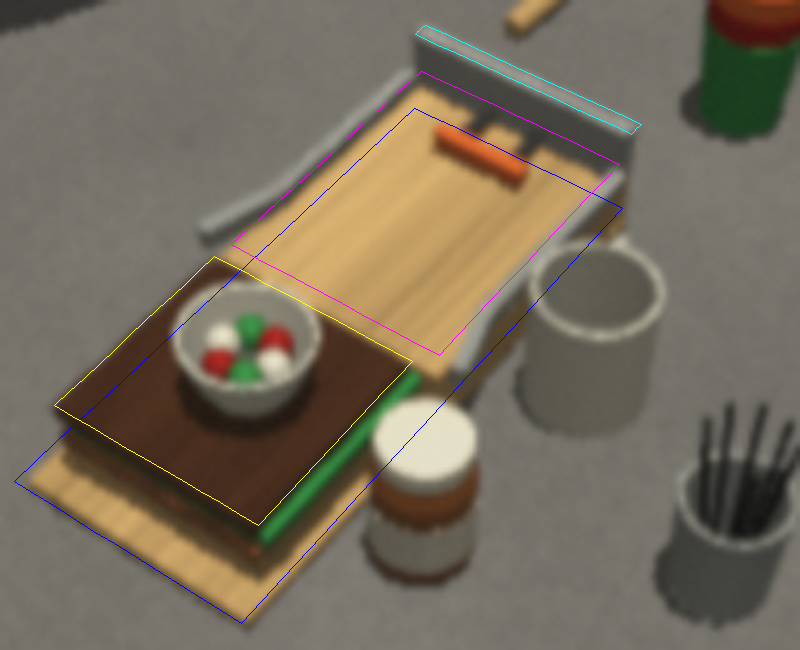

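```bash
cat >> h.py <<'E'
def mv(p,yaw_y=None,s=None):
    """slide(mm, tool axes now), turn so tool y heads along angle yaw_y (world)"""
    s=s or state(); T=R.from_quat(s['ee_rot']).as_matrix(); d=T.T@(np.array(p)-s['eef_pos'])*1000
    t=None
    if yaw_y is not None:
        a=np.arctan2(T[1,1],T[0,1]); t=-((yaw_y-a+np.pi/2)%np.pi-np.pi/2)
    print('pos',np.round(s['eef_pos'],4),'F',np.round(s['force'],2),'slide',np.round(d,1),'turn',t, 'tilt',np.round(T[:,2],3),'t',s['time_s'],'op',s['opening'])
E
python3 - <<'E'
from h import *
im=cv2.imread('pics/top0.png').astype(int)
m=((im[...,2]>180)&(im[...,1]>150)&(im[...,0]<100)).astype(np.uint8); m[:,:335]=0; m[:,410:]=0
cs,_=cv2.findContours(m,cv2.RETR_EXTERNAL,cv2.CHAIN_APPROX_NONE); ct=max(cs,key=cv2.contourArea)[:,0].astype(float)
w=ray('top',ct,.012)[:,:2]; print(cv2.boxPoints(cv2.minAreaRect(w.astype(np.float32))))
mv([.5005,-.165,.231],-.015); mv([.5005,-.165,.1],-.015)
E
```

```text
[[ 0.28529307 -0.31223142]
 [ 0.41943577 -0.38552803]
 [ 0.49246565 -0.25187343]
 [ 0.35832295 -0.17857683]]
pos [0.2144 0.4792 0.2313] F [ 0.32 -0.01  0.2 ] slide [-5.242e+02 -4.711e+02  3.000e-01] turn 1.1650049120793675 tilt [-0. -0. -1.] t 1.1 op 0.08542010829681564
pos [0.2144 0.4792 0.2313] F [ 0.32 -0.01  0.2 ] slide [-524.2 -471.1  131.3] turn 1.1650049120793675 tilt [-0. -0. -1.] t 1.1 op 0.08542010829681564
```

{"name": "carry_out", "arguments": {"steps": [{"slide": [-35, -31, 0], "turn": 0.1}, {"slide": [-70, -63, 0], "turn": 0.2}, {"slide": [-105, -94, 0], "turn": 0.3}, {"slide": [-140, -126, 0], "turn": 0.4}, {"slide": [-175, -157, 0], "turn": 0.5}, {"slide": [-210, -188, 0], "turn": 0.6}, {"slide": [-245, -220, 0], "turn": 0.7}, {"slide": [-280, -251, 0], "turn": 0.8}], "hand": 1}}

```text
time_s: 1.9
eef_pos: [0.3678, 0.1339, 0.2316]
ee_rot: [0.575, 0.818, 0.0, 0.0]
force: [1.3, 1.5, -0.4]
opening: 0.0853
```

```bash
python3 - <<'E'
from h import *
mv([.5005,-.165,.231],-.015)
E
```

```text
pos [0.3678 0.1339 0.2316] F [ 1.34  1.49 -0.44] slide [-326.2   23.4    0.6] turn 0.36115958497597167 tilt [ 0.001  0.    -1.   ] t 1.9 op 0.08529157765327317
```

{"name": "carry_out", "arguments": {"steps": [{"slide": [-45, 3, 0], "turn": 0.06}, {"slide": [-90, 6, 0], "turn": 0.12}, {"slide": [-135, 9, 0], "turn": 0.18}, {"slide": [-180, 12, 0], "turn": 0.24}, {"slide": [-225, 16, 0], "turn": 0.3}, {"slide": [-270, 20, 0], "turn": 0.36}, {"slide": [-310, 23, 0], "turn": 0.36}, {"slide": [-326, 23, 0], "turn": 0.36}]}}

```text
time_s: 2.7
eef_pos: [0.5012, -0.168, 0.2312]
ee_rot: [0.713, 0.701, 0.0, 0.001]
force: [-0.6, -0.3, -0.1]
opening: 0.0854
```

```bash
python3 - <<'E'
from h import *
mv([.5005,-.165,.06],-.015)
E
```

```text
pos [ 0.5012 -0.168   0.2312] F [-0.6  -0.27 -0.1 ] slide [  3.1  -1.  171.2] turn -0.0012917634186528915 tilt [ 0.001 -0.    -1.   ] t 2.7 op 0.0854247788879599
```

{"name": "carry_out", "arguments": {"steps": [{"slide": [3, -1, 35], "turn": 0}, {"slide": [3, -1, 70], "turn": 0}, {"slide": [3, -1, 105], "turn": 0}, {"slide": [3, -1, 140], "turn": 0}, {"slide": [3, -1, 165], "turn": 0}, {"slide": [3, -1, 185], "turn": 0}, {"slide": [3, -1, 200], "turn": 0}, {"slide": [3, -1, 204], "turn": 0}]}}

```text
time_s: 3.5
eef_pos: [0.4993, -0.1643, 0.0257]
ee_rot: [0.713, 0.702, -0.0, -0.001]
force: [0.3, -0.2, 0.2]
opening: 0.0855
```

{"name": "carry_out", "arguments": {"steps": [{"slide": [0, 0, 3], "turn": 0}, {"slide": [0, 0, 6], "turn": 0}, {"slide": [0, 0, 9], "turn": 0}, {"slide": [0, 0, 12], "turn": 0}, {"slide": [0, 0, 15], "turn": 0}, {"slide": [0, 0, 16], "turn": 0}, {"slide": [0, 0, 17], "turn": 0}, {"slide": [0, 0, 17], "turn": 0}]}}

```text
time_s: 4.3
eef_pos: [0.4992, -0.1643, 0.0087]
ee_rot: [0.713, 0.702, -0.0, -0.001]
force: [0.3, -0.0, -0.1]
opening: 0.0851
```

```bash
python3 - <<'E'
from h import *
mv([.5005,-.165,.06],-.015)
snap('scene','s1.png');a=cv2.imread('pics/s1.png')
cv2.imwrite('pics/s1c.png',cv2.resize(a[120:320,120:370],None,fx=3,fy=3,interpolation=cv2.INTER_CUBIC))
E
```

```text
pos [ 0.4992 -0.1643  0.0087] F [ 0.31 -0.04 -0.14] slide [ -0.7   1.2 -51.3] turn -0.0007329193393212918 tilt [-0.002  0.001 -1.   ] t 4.3 op 0.08506787170224314
```

View pics/s1c.png

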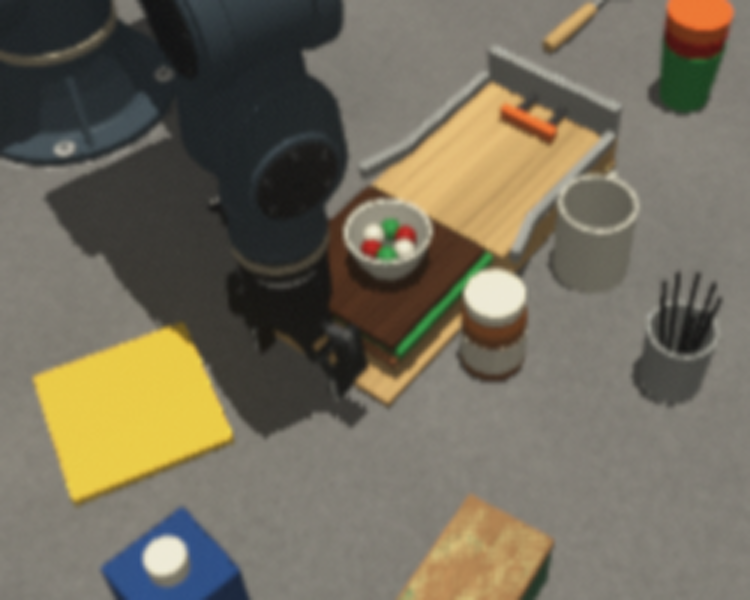

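{"name": "carry_out", "arguments": {"steps": [{"slide": [0, 0, 2], "turn": 0}, {"slide": [0, 0, 4], "turn": 0}, {"slide": [0, 0, 6], "turn": 0}, {"slide": [0, 0, 7], "turn": 0}, {"slide": [0, 0, 8], "turn": 0}, {"slide": [0, 0, 8.5], "turn": 0}]}}

```text
time_s: 4.95
eef_pos: [0.4992, -0.1643, 0.0001]
ee_rot: [0.713, 0.702, -0.0, -0.001]
force: [0.5, -0.1, -0.4]
opening: 0.0854
```

{"name": "carry_out", "arguments": {"steps": [{"slide": [0, 0, 1], "turn": 0}, {"slide": [0, 0, 2], "turn": 0}, {"slide": [0, 0, 3], "turn": 0}, {"slide": [0, 0, 4], "turn": 0}]}}

```text
time_s: 5.35
eef_pos: [0.4992, -0.1642, -0.004]
ee_rot: [0.713, 0.702, -0.0, -0.001]
force: [-0.1, 0.6, 0.1]
opening: 0.0854
```

{"name": "carry_out", "arguments": {"steps": [{"slide": [0, 0, 1], "turn": 0}, {"slide": [0, 0, 2], "turn": 0}, {"slide": [0, 0, 3], "turn": 0}, {"slide": [0, 0, 4], "turn": 0}]}}

```text
time_s: 5.75
eef_pos: [0.4992, -0.1643, -0.008]
ee_rot: [0.713, 0.702, -0.0, -0.001]
force: [-0.6, 0.5, 0.0]
opening: 0.0853
```

{"name": "carry_out", "arguments": {"steps": [{"slide": [0, 0, 1], "turn": 0}, {"slide": [0, 0, 2], "turn": 0}, {"slide": [0, 0, 3], "turn": 0}]}}

```text
time_s: 6.05
eef_pos: [0.4992, -0.1642, -0.0111]
ee_rot: [0.713, 0.702, -0.0, -0.001]
force: [-0.7, 0.2, 0.0]
opening: 0.0851
```

{"name": "carry_out", "arguments": {"steps": [{"slide": [0, 0, 1], "turn": 0}, {"slide": [0, 0, 1.5], "turn": 0}, {"slide": [0, 0, 2], "turn": 0}]}}

```text
time_s: 6.35
eef_pos: [0.4992, -0.1642, -0.0131]
ee_rot: [0.713, 0.702, -0.0, -0.001]
force: [-2.0, -0.0, 8.2]
opening: 0.0852
```

{"name": "carry_out", "arguments": {"steps": [{"slide": [0, 0, 0.5], "turn": 0}, {"slide": [0, 0, 1], "turn": 0}]}}

```text
time_s: 6.55
eef_pos: [0.4993, -0.1642, -0.0132]
ee_rot: [0.713, 0.702, -0.0, -0.001]
force: [-6.1, 0.7, 18.3]
opening: 0.0856
```

{"name": "carry_out", "arguments": {"steps": [{"slide": [0, 0, -15], "turn": 0}, {"slide": [0, 0, -30], "turn": 0}, {"slide": [0, 0, -45], "turn": 0}, {"slide": [0, 0, -55], "turn": 0}, {"slide": [0, 0, -60], "turn": 0}, {"slide": [0, 0, -60], "turn": 0}]}}

```text
time_s: 7.15
eef_pos: [0.4996, -0.1644, 0.0472]
ee_rot: [0.713, 0.702, 0.0, -0.0]
force: [0.5, -0.5, 0.1]
opening: 0.0853
```

```bash
python3 - <<'E'
from h import *
mv([.5015,-.132,.0465],-.015)
E
```

```text
pos [ 0.4996 -0.1644  0.0472] F [ 0.48 -0.53  0.11] slide [32.4  1.3  0.7] turn -0.0007298055745930121 tilt [-0.  0. -1.] t 7.15 op 0.08532402885283451
```

{"name": "carry_out", "arguments": {"steps": [{"slide": [5, 1, 1], "turn": 0}, {"slide": [10, 1, 1], "turn": 0}, {"slide": [15, 1, 1], "turn": 0}, {"slide": [19, 1, 1], "turn": 0}, {"slide": [22, 1, 1], "turn": 0}, {"slide": [24, 1, 1], "turn": 0}]}}

```text
time_s: 7.75
eef_pos: [0.501, -0.14, 0.0462]
ee_rot: [0.713, 0.702, 0.0, -0.0]
force: [-0.4, -0.9, -0.1]
opening: 0.0853
```

```bash
python3 - <<'E'
from h import *
mv([.5015,-.126,.0465],-.015)
snap('scene','s2.png');a=cv2.imread('pics/s2.png')
cv2.imwrite('pics/s2c.png',cv2.resize(a[160:280,190:310],None,fx=5,fy=5,interpolation=cv2.INTER_CUBIC))
snap('top','t2.png');a=cv2.imread('pics/t2.png')
cv2.imwrite('pics/t2c.png',cv2.resize(a[190:290,190:350],None,fx=5,fy=5,interpolation=cv2.INTER_CUBIC))
E
```

```text
pos [ 0.501  -0.14    0.0462] F [-0.38 -0.88 -0.08] slide [14.   0.3 -0.3] turn -0.00034938928473726705 tilt [-0.  0. -1.] t 7.75 op 0.08527273504246999
```

View pics/s2c.png

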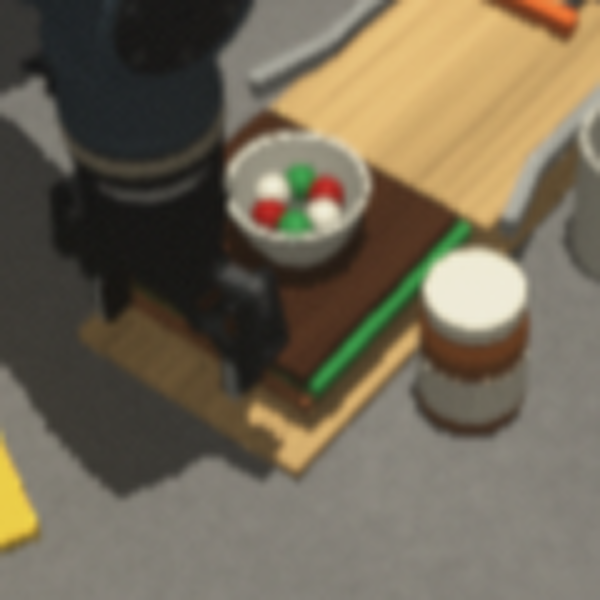

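View pics/t2c.png

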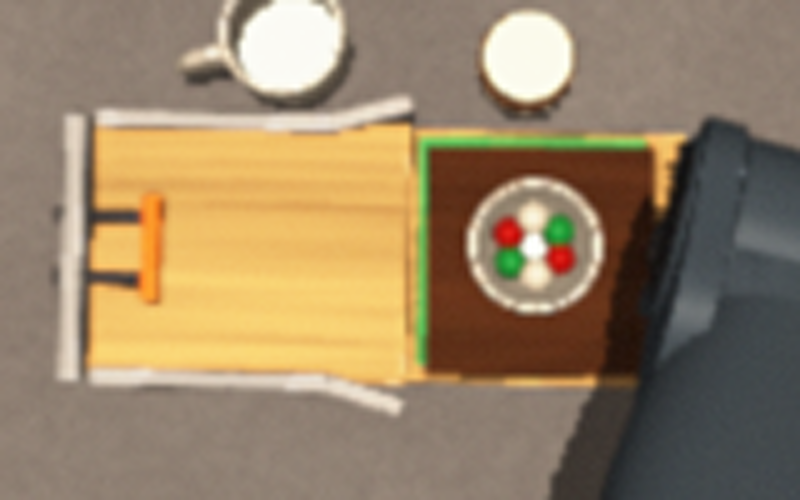

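The gripper stands behind the board's near edge, with its fingertips above the plinth. The bowl at about (297,239) in the top picture is well clear. Next I ease into contact.

{"name": "carry_out", "arguments": {"steps": [{"slide": [2, 0, 0], "turn": 0}, {"slide": [4, 0, 0], "turn": 0}, {"slide": [6, 0, 0], "turn": 0}, {"slide": [8, 0, 0], "turn": 0}, {"slide": [9.5, 0, 0], "turn": 0}, {"slide": [11, 0, 0], "turn": 0}]}}

```text
time_s: 8.45
eef_pos: [0.5012, -0.129, 0.0463]
ee_rot: [0.713, 0.702, 0.0, -0.0]
force: [-0.9, 0.4, 0.5]
opening: 0.085
```

{"name": "carry_out", "arguments": {"steps": [{"slide": [1.5, 0, 0], "turn": 0}, {"slide": [3, 0, 0], "turn": 0}, {"slide": [4.5, 0, 0], "turn": 0}]}}

```text
time_s: 8.75
eef_pos: [0.5013, -0.1246, 0.0463]
ee_rot: [0.713, 0.702, -0.0, 0.0]
force: [0.7, -2.5, 0.2]
opening: 0.0852
```

{"name": "carry_out", "arguments": {"steps": [{"slide": [1.5, 0, 0], "turn": 0}, {"slide": [3, 0, 0], "turn": 0}, {"slide": [4.5, 0, 0], "turn": 0}]}}

```text
time_s: 9.05
eef_pos: [0.5013, -0.1201, 0.0463]
ee_rot: [0.713, 0.702, -0.0, 0.0]
force: [-0.7, -2.0, 0.0]
opening: 0.0854
```

{"name": "carry_out", "arguments": {"steps": [{"slide": [2, 0, 0], "turn": 0}, {"slide": [5, 0, 0], "turn": 0}, {"slide": [8, 0, 0], "turn": 0}, {"slide": [11, 0, 0], "turn": 0}, {"slide": [14, 0, 0], "turn": 0}, {"slide": [17, 0, 0], "turn": 0}, {"slide": [19, 0, 0], "turn": 0}, {"slide": [20, 0, 0], "turn": 0}]}}

```text
time_s: 9.85
eef_pos: [0.5017, -0.0998, 0.0463]
ee_rot: [0.713, 0.702, -0.0, 0.0]
force: [0.3, -2.7, -0.6]
opening: 0.0853
```

```bash
python3 - <<'E'
from h import *
mv([.5015,-.1,.0465],-.015)
snap('scene','s3.png');a=cv2.imread('pics/s3.png')
cv2.imwrite('pics/s3c.png',cv2.resize(a[130:280,190:340],None,fx=4,fy=4,interpolation=cv2.INTER_CUBIC))
snap('top','t3.png');a=cv2.imread('pics/t3.png')
cv2.imwrite('pics/t3c.png',cv2.resize(a[190:290,190:350],None,fx=5,fy=5,interpolation=cv2.INTER_CUBIC))
E
```

```text
pos [ 0.5017 -0.0998  0.0463] F [ 0.27 -2.66 -0.55] slide [-0.2 -0.2 -0.2] turn -0.0003308045178447294 tilt [-0. -0. -1.] t 9.85 op 0.08529039398596344
```

View pics/s3c.png

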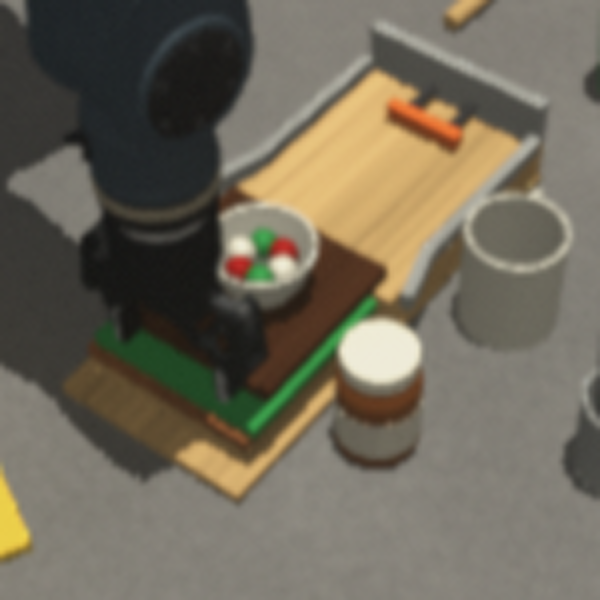

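View pics/t3c.png

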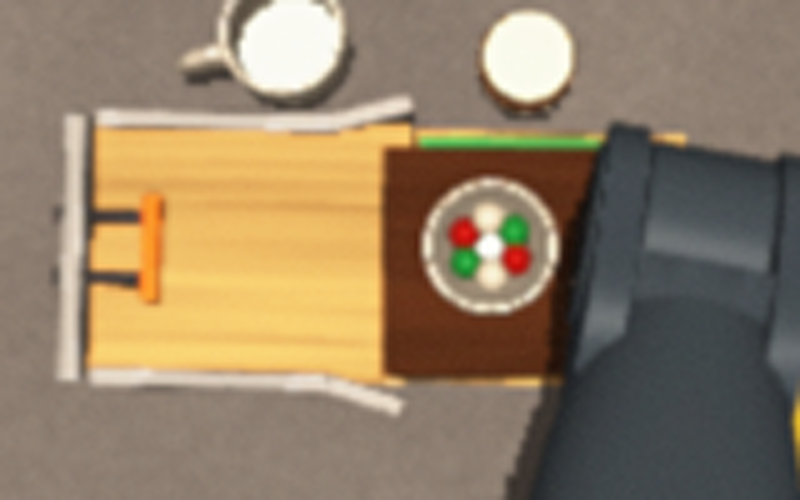

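The green board has stayed put (its far edge is still at about crop column 417) while the dark board slides with the bowl. The dark board sits slightly towards the −x guide, so I drift the tool a little towards +x as it enters.

{"name": "carry_out", "arguments": {"steps": [{"slide": [2, 0.5, 0], "turn": 0}, {"slide": [5, 1, 0], "turn": 0}, {"slide": [8, 1.5, 0], "turn": 0}, {"slide": [11, 2, 0], "turn": 0}, {"slide": [14, 2.5, 0], "turn": 0}, {"slide": [17, 3, 0], "turn": 0}, {"slide": [20, 3, 0], "turn": 0}, {"slide": [22, 3, 0], "turn": 0}]}}

```text
time_s: 10.75
eef_pos: [0.5051, -0.0775, 0.0463]
ee_rot: [0.712, 0.702, 0.0, -0.0]
force: [0.3, -2.9, 0.0]
opening: 0.0851
```

{"name": "carry_out", "arguments": {"steps": [{"slide": [2, 0, 0], "turn": 0}, {"slide": [5, 0, 0], "turn": 0}, {"slide": [8, 0, 0], "turn": 0}, {"slide": [11, 0, 0], "turn": 0}, {"slide": [14, 0, 0], "turn": 0}, {"slide": [17, 0, 0], "turn": 0}, {"slide": [20, 0, 0], "turn": 0}, {"slide": [22, 0, 0], "turn": 0}]}}

```text
time_s: 11.55
eef_pos: [0.5055, -0.0552, 0.0463]
ee_rot: [0.712, 0.702, 0.0, -0.0]
force: [-0.8, -3.5, 0.5]
opening: 0.0852
```

```bash
python3 - <<'E'
from h import *
mv([.5015,-.1,.0465],-.015)
snap('scene','s4.png');a=cv2.imread('pics/s4.png')
cv2.imwrite('pics/s4c.png',cv2.resize(a[130:280,190:340],None,fx=4,fy=4,interpolation=cv2.INTER_CUBIC))
snap('top','t4.png');a=cv2.imread('pics/t4.png')
cv2.imwrite('pics/t4c.png',cv2.resize(a[190:290,190:350],None,fx=5,fy=5,interpolation=cv2.INTER_CUBIC))
E
```

```text
pos [ 0.5055 -0.0552  0.0463] F [-0.75 -3.5   0.46] slide [-44.9  -3.3  -0.2] turn 2.4432274823515954e-05 tilt [ 0.  0. -1.] t 11.55 op 0.08524722002388854
```

View pics/s4c.png

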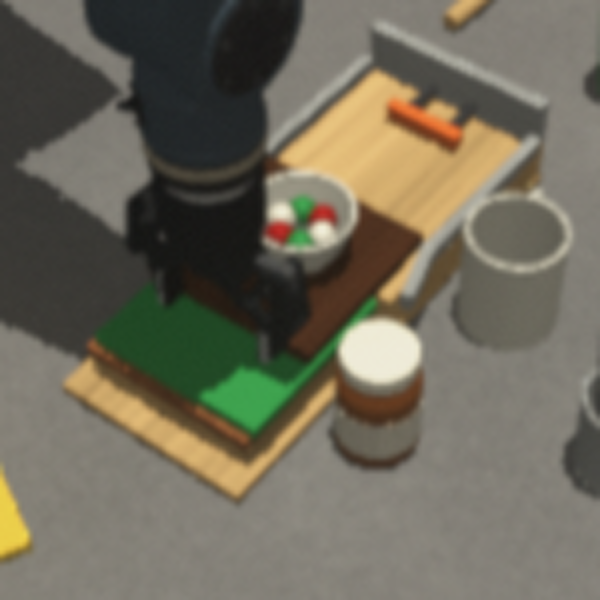

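View pics/t4c.png

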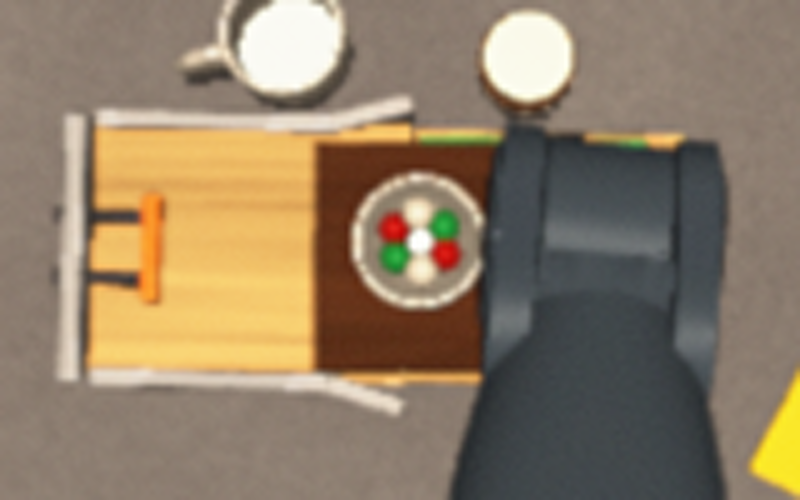

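{"name": "carry_out", "arguments": {"steps": [{"slide": [2, 0, 0], "turn": 0}, {"slide": [5, 0, 0], "turn": 0}, {"slide": [8, 0, 0], "turn": 0}, {"slide": [11, 0, 0], "turn": 0}, {"slide": [14, 0, 0], "turn": 0}, {"slide": [17, 0, 0], "turn": 0}, {"slide": [20, 0, 0], "turn": 0}, {"slide": [22, 0, 0], "turn": 0}]}}

```text
time_s: 12.45
eef_pos: [0.5059, -0.0328, 0.0464]
ee_rot: [0.712, 0.702, 0.0, -0.0]
force: [-0.3, -3.7, 1.8]
opening: 0.0861
```

{"name": "carry_out", "arguments": {"steps": [{"slide": [2, 0, 0], "turn": 0}, {"slide": [5, 0, 0], "turn": 0}, {"slide": [8, 0, 0], "turn": 0}, {"slide": [11, 0, 0], "turn": 0}, {"slide": [14, 0, 0], "turn": 0}, {"slide": [17, 0, 0], "turn": 0}, {"slide": [20, 0, 0], "turn": 0}, {"slide": [22, 0, 0], "turn": 0}]}}

```text
time_s: 13.25
eef_pos: [0.5059, -0.0103, 0.0462]
ee_rot: [0.712, 0.702, 0.0, -0.0]
force: [0.1, -2.7, -1.2]
opening: 0.0854
```

{"name": "carry_out", "arguments": {"steps": [{"slide": [2, 0, 0], "turn": 0}, {"slide": [5, 0, 0], "turn": 0}, {"slide": [8, 0, 0], "turn": 0}, {"slide": [11, 0, 0], "turn": 0}, {"slide": [14, 0, 0], "turn": 0}, {"slide": [17, 0, 0], "turn": 0}, {"slide": [20, 0, 0], "turn": 0}, {"slide": [22, 0, 0], "turn": 0}]}}

```text
time_s: 14.05
eef_pos: [0.5062, 0.0119, 0.0462]
ee_rot: [0.712, 0.702, 0.0, -0.0]
force: [0.9, -1.7, -1.0]
opening: 0.0857
```

```bash
python3 - <<'E'
from h import *
mv([.5015,-.1,.0465],-.015)
snap('scene','s5.png');a=cv2.imread('pics/s5.png')
cv2.imwrite('pics/s5c.png',cv2.resize(a[130:280,190:340],None,fx=4,fy=4,interpolation=cv2.INTER_CUBIC))
snap('top','t5.png');a=cv2.imread('pics/t5.png')
cv2.imwrite('pics/t5c.png',cv2.resize(a[190:290,190:350],None,fx=5,fy=5,interpolation=cv2.INTER_CUBIC))
E
```

```text
pos [0.5062 0.0119 0.0462] F [ 0.93 -1.71 -0.96] slide [-112.    -3.2   -0.4] turn 0.0008034091043167546 tilt [-0.     0.001 -1.   ] t 14.05 op 0.08569653706743045
```

View pics/s5c.png

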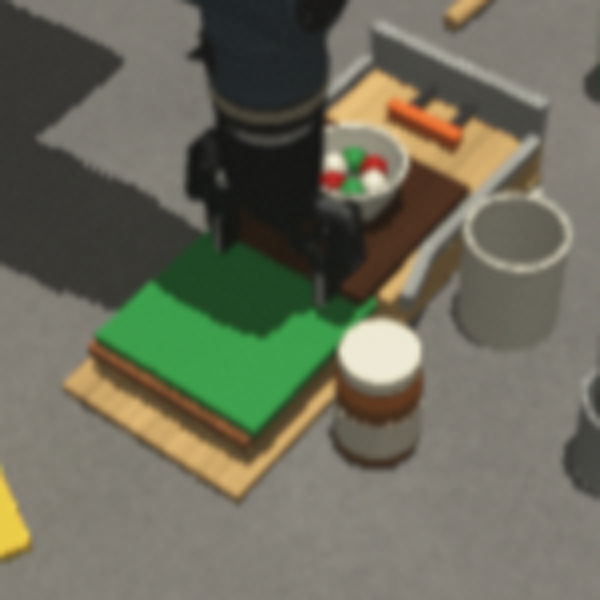

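View pics/t5c.png

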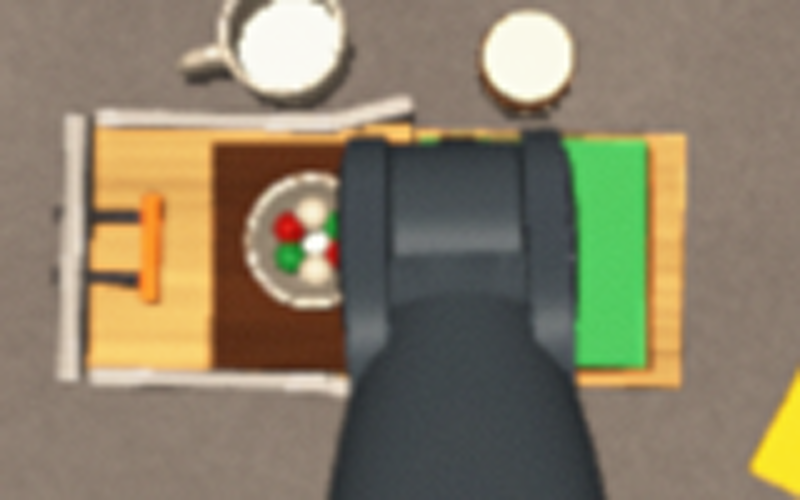

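{"name": "carry_out", "arguments": {"steps": [{"slide": [2, 0, 0], "turn": 0}, {"slide": [5, 0, 0], "turn": 0}, {"slide": [8, 0, 0], "turn": 0}, {"slide": [11, 0, 0], "turn": 0}, {"slide": [13, 0, 0], "turn": 0}, {"slide": [15, 0, 0], "turn": 0}, {"slide": [17, 0, 0], "turn": 0}, {"slide": [19, 0, 0], "turn": 0}]}}

```text
time_s: 14.95
eef_pos: [0.5066, 0.0312, 0.0463]
ee_rot: [0.712, 0.702, 0.0, -0.001]
force: [0.4, -2.4, -0.6]
opening: 0.0852
```

```bash
python3 - <<'E'
from h import *
mv([.5015,-.1,.0465],-.015)
snap('scene','s6.png');a=cv2.imread('pics/s6.png')
cv2.imwrite('pics/s6c.png',cv2.resize(a[130:280,190:340],None,fx=4,fy=4,interpolation=cv2.INTER_CUBIC))
snap('top','t6.png');a=cv2.imread('pics/t6.png')
cv2.imwrite('pics/t6c.png',cv2.resize(a[190:290,190:350],None,fx=5,fy=5,interpolation=cv2.INTER_CUBIC))
E
```

```text
pos [0.5066 0.0312 0.0463] F [ 0.37 -2.41 -0.59] slide [-131.2   -3.2   -0.3] turn 0.0011057154762830201 tilt [-0.     0.001 -1.   ] t 14.95 op 0.0852039477102843
```

View pics/s6c.png

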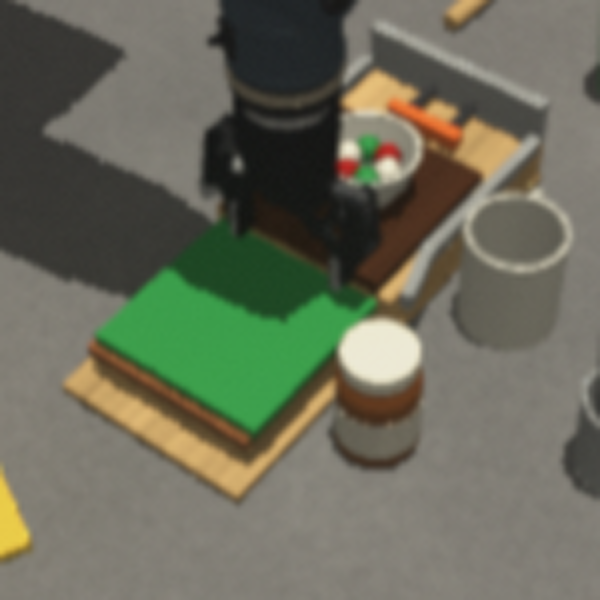

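View pics/t6c.png

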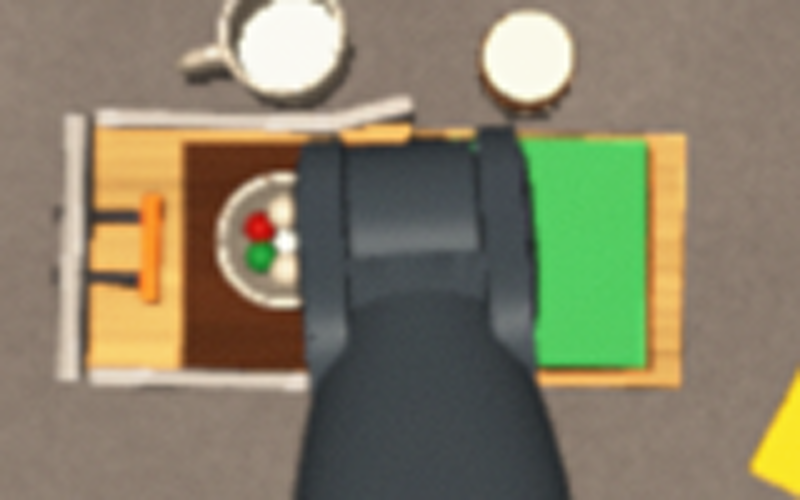

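The board's rear edge is now clear of the green board and it lies on the deck. The gap to the pad is about 14 mm (crop columns 162–183).

{"name": "carry_out", "arguments": {"steps": [{"slide": [1, 0, 0], "turn": 0}, {"slide": [2.5, 0, 0], "turn": 0}, {"slide": [4, 0, 0], "turn": 0}, {"slide": [5, 0, 0], "turn": 0}, {"slide": [6, 0, 0], "turn": 0}, {"slide": [7, 0, 0], "turn": 0}]}}

```text
time_s: 15.65
eef_pos: [0.5067, 0.0385, 0.0464]
ee_rot: [0.712, 0.702, 0.001, -0.001]
force: [-0.2, -1.9, -0.0]
opening: 0.0848
```

{"name": "carry_out", "arguments": {"steps": [{"slide": [0.7, 0, 0], "turn": 0}, {"slide": [1.4, 0, 0], "turn": 0}, {"slide": [2.1, 0, 0], "turn": 0}]}}

```text
time_s: 15.95
eef_pos: [0.5068, 0.0406, 0.0464]
ee_rot: [0.712, 0.702, 0.001, -0.001]
force: [1.0, -2.3, -0.2]
opening: 0.0853
```

{"name": "carry_out", "arguments": {"steps": [{"slide": [0.7, 0, 0], "turn": 0}, {"slide": [1.4, 0, 0], "turn": 0}, {"slide": [2.1, 0, 0], "turn": 0}]}}

```text
time_s: 16.25
eef_pos: [0.5068, 0.0428, 0.0464]
ee_rot: [0.712, 0.702, 0.001, -0.001]
force: [0.7, -2.0, -1.3]
opening: 0.0856
```

Steady friction of about 2 N and no pad contact yet. I go on in small steps, one call at a time.

{"name": "carry_out", "arguments": {"steps": [{"slide": [0.7, 0, 0], "turn": 0}, {"slide": [1.4, 0, 0], "turn": 0}, {"slide": [2, 0, 0], "turn": 0}]}}

```text
time_s: 16.55
eef_pos: [0.5068, 0.0448, 0.0464]
ee_rot: [0.712, 0.702, 0.001, -0.001]
force: [1.0, -2.6, -1.1]
opening: 0.085
```

{"name": "carry_out", "arguments": {"steps": [{"slide": [0.7, 0, 0], "turn": 0}, {"slide": [1.4, 0, 0], "turn": 0}, {"slide": [1.4, 0, 0], "turn": 0}]}}

```text
time_s: 16.85
eef_pos: [0.5068, 0.046, 0.0464]
ee_rot: [0.712, 0.702, 0.0, -0.0]
force: [1.1, -4.6, -0.0]
opening: 0.0856
```

{"name": "carry_out", "arguments": {"steps": [{"slide": [0.5, 0, 0], "turn": 0}, {"slide": [1, 0, 0], "turn": 0}, {"slide": [1, 0, 0], "turn": 0}]}}

```text
time_s: 17.15
eef_pos: [0.5067, 0.0467, 0.0464]
ee_rot: [0.712, 0.702, 0.0, -0.0]
force: [0.4, -5.5, -0.3]
opening: 0.0849
```

{"name": "carry_out", "arguments": {"steps": [{"slide": [0.6, 0, 0], "turn": 0}, {"slide": [1.2, 0, 0], "turn": 0}, {"slide": [1.2, 0, 0], "turn": 0}, {"slide": [1.2, 0, 0], "turn": 0}]}}

```text
time_s: 17.55
eef_pos: [0.5067, 0.0474, 0.0464]
ee_rot: [0.712, 0.702, -0.0, 0.0]
force: [0.8, -5.8, 0.3]
opening: 0.0855
```

{"name": "carry_out", "arguments": {"steps": [{"slide": [1, 0, 0], "turn": 0}, {"slide": [2, 0, 0], "turn": 0}, {"slide": [2.5, 0, 0], "turn": 0}, {"slide": [2.5, 0, 0], "turn": 0}]}}

```text
time_s: 17.95
eef_pos: [0.5065, 0.0488, 0.0464]
ee_rot: [0.713, 0.702, -0.001, 0.001]
force: [-1.0, -9.7, 1.0]
opening: 0.0855
```

{"name": "carry_out", "arguments": {"steps": [{"slide": [0.5, 0, 0], "turn": 0}, {"slide": [0.5, 0, 0], "turn": 0}, {"slide": [0.5, 0, 0], "turn": 0}, {"slide": [0.5, 0, 0], "turn": 0}]}}

```text
time_s: 18.35
eef_pos: [0.5065, 0.0487, 0.0464]
ee_rot: [0.713, 0.701, -0.002, 0.001]
force: [-0.1, -7.4, 0.3]
opening: 0.0852
```

{"name": "carry_out", "arguments": {"steps": [{"slide": [-1, 0, 0], "turn": 0}, {"slide": [-2, 0, 0], "turn": 0}, {"slide": [-3, 0, 0], "turn": 0}, {"slide": [-4, 0, 0], "turn": 0}, {"slide": [-5, 0, 0], "turn": 0}, {"slide": [-6, 0, 0], "turn": 0}, {"slide": [-8, 0, 0], "turn": 0}, {"slide": [-10, 0, 0], "turn": 0}]}}

```text
time_s: 19.15
eef_pos: [0.5063, 0.0387, 0.0464]
ee_rot: [0.713, 0.701, -0.002, 0.001]
force: [-0.3, -0.4, -0.4]
opening: 0.0852
```

{"name": "carry_out", "arguments": {"steps": [{"slide": [-10, 0, 0], "turn": 0}, {"slide": [-25, 0, 0], "turn": 0}, {"slide": [-45, 0, 0], "turn": 0}, {"slide": [-65, 0, 0], "turn": 0}, {"slide": [-85, 0, -15], "turn": 0}, {"slide": [-100, 0, -40], "turn": 0}, {"slide": [-115, 0, -70], "turn": 0}, {"slide": [-130, 0, -100], "turn": 0}]}}

```text
time_s: 19.95
eef_pos: [0.5036, -0.0928, 0.1479]
ee_rot: [0.713, 0.701, -0.002, 0.001]
force: [0.6, -0.7, -0.7]
opening: 0.085
```

```bash
python3 - <<'E'
from h import *
mv([.5015,-.1,.0465],-.015)
snap('scene','s7.png');a=cv2.imread('pics/s7.png')
cv2.imwrite('pics/s7c.png',cv2.resize(a[130:280,190:340],None,fx=4,fy=4,interpolation=cv2.INTER_CUBIC))
snap('top','t7.png');a=cv2.imread('pics/t7.png')
cv2.imwrite('pics/t7c.png',cv2.resize(a[190:290,190:350],None,fx=5,fy=5,interpolation=cv2.INTER_CUBIC))
for n in('scene','top'): print(place(n,'bowl')[:2],place(n,'board_top')[:3],place(n,'board_mid')[:2])
E
```

```text
pos [ 0.5036 -0.0928  0.1479] F [ 0.63 -0.72 -0.68] slide [ -6.9  -1.8 101.4] turn -0.0020148178795831306 tilt [-0.001 -0.004 -1.   ] t 19.95 op 0.08498755734758368
[(0.58, array([0.5167, 0.1375, 0.0638]))] [(0.94, array([ 0.3851, -0.2818,  0.0025])), (0.83, array([0.5045, 0.133 , 0.0543]))] [(0.65, array([ 0.5043, -0.0358,  0.0427])), (0.63, array([0.508 , 0.2526, 0.0506]))]
[(0.67, array([0.5134, 0.1431, 0.0672])), (0.19, array([0.7835, 0.0375, 0.0025]))] [(0.7, array([0.5068, 0.1347, 0.0578])), (0.57, array([ 0.3882, -0.2815,  0.0038])), (0.51, array([ 0.5056, -0.0322,  0.0408]))] [(0.91, array([ 0.5081, -0.0336,  0.0409])), (0.36, array([ 0.6271, -0.4248,  0.0034]))]
```

View pics/s7c.png

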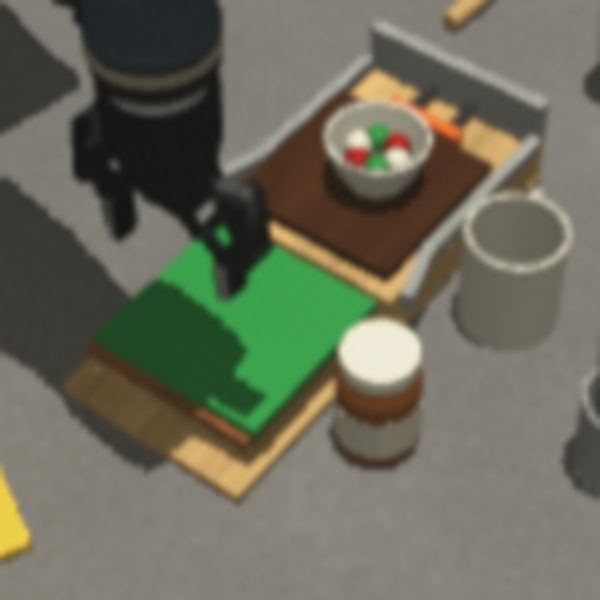

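View pics/t7c.png

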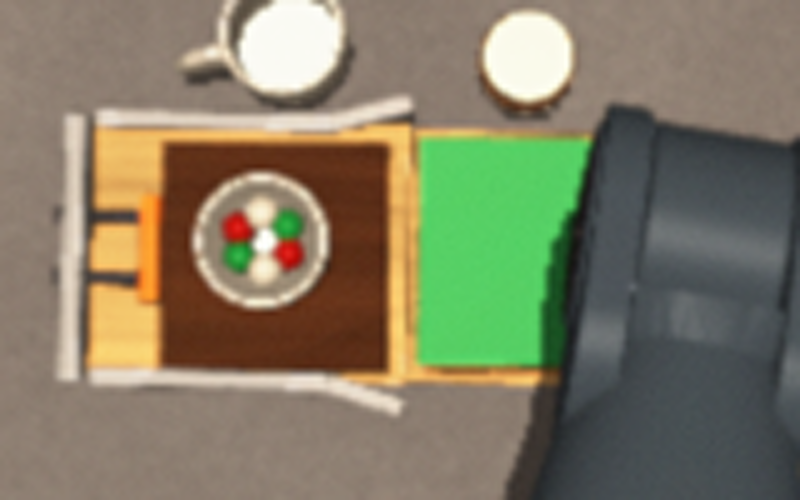

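The pictures show the board flat between the guides and touching the pad (pad face and board edge meet at crop column 161). The bowl stands upright near the board's middle. The green board's far edge is still at column 417, where it started. The gripper is clear of everything, so I hand in.

```bash
python3 - <<'E'
from h import *
print(job_done()); print(state()['time_s'])
E
```

```text
the job is handed in; nothing more can be done
None
the job is handed in; nothing more can be done
```

I slid the top board with its bowl off the pile onto the deck, pushing its rear edge with the open fingers. I pressed it against the spring stop, then backed off and handed in at about 20 s of the 58 s allowed. No verdict was reported.

**Press on the stop:** The wrist force rose from about 2 N of sliding friction to 9.7 N, then read 7.4 N while I held it. That puts about 5 to 7.5 N on the pad, from the wrist readings and the travel after contact. It is above the 3 N needed and well under the 18 N limit.

**Last checks in the pictures:**
- **Board:** It is flat between the guides and touching the pad, centred about 81 mm along the stand. It sits roughly 4 mm off the middle line, where 8 mm is allowed.
- **Bowl:** It is upright, about 10 mm or less from the board's centre, and the robot did not touch it.
- **Other things:** The middle board shows no visible shift, and the bottom board looks unmoved as far as it shows. The mug and jar beside the stand look unmoved, and the gripper is clear.

**Not measured:** I could not measure the force still resting on the stop after I backed off. The pad looks pushed back about 1 to 2 mm, so it should still be pressing on the board.

**Touching the counter:** Before pushing, I touched the bare counter behind the stand once with the fingertips (18 N) to find their true height.

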